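Rack the vials and scan them in

TASK

Put the two loose green-capped vials upright into the two empty pockets of the blue carrier, one in each, all the way down. Then take the yellow scanner from its rest and point its window squarely at the middle of the carrier's label from about 10 cm, holding it steady there for at least a second; then do the same with the label beside the amber reagent bottle. Finally lay the scanner back in its rest as it was, nose the same way, and leave the other glassware, the marker and the white-capped vial alone.

Things in the scene. Friction and masses are not known exactly. Their poses are not given: they have to be found in the camera images.
- scanner: hand scanner: yellow handle x -80 to 60 mm, 30 mm wide (y), 40 tall (z 0 to 40), black grip sides; grey head 44 mm wide at the +x end, bent 45 deg down to x = 106, z = -27 mm. Origin on the handle's underside near the centre of mass; x forward to the nose, z up. 0.13 to 0.25 kg. Grip across y at x -30 to 5 mm (clear of the rest's saddles), z about 22 mm
- beam (a point): centre of the scanner's red window, at (94.5, 0, -14.5) mm in the scanner's frame; z points out along the line of sight, i.e. along (0.707, 0, -0.707) of the scanner; y is the scanner's y
- rest: black rest of the scanner, fixed, 150 x 50 mm base, origin under it; two saddles, 14 mm long, at x = -60 and +29 mm, floor 50 mm high, side lips to 60 mm, 40 mm clear between lips (y) for the 30 mm handle; the nose overhangs the +x end
- rest_seat (a point): the spot in the rest, 50 mm above the bench, where the scanner's origin lies when home, with the axes of the rest (scanner x along rest x)
- vial_a: loose glass vial with green cap, standing upright, diameter 26 mm, 72 mm tall, 30 to 55 g; origin at the centre of its underside, z up
- vial_b: the other loose green-capped vial, same size
- vial_c: white-capped vial of the same size already in the carrier's middle pocket; stays there
- carrier: blue vial carrier, fixed, 70 x 200 mm base; three pockets in a row along its y, and the label plate at its -y end; origin under its centre; label faces its -x
- pocket0 (a point): floor centre of the empty end pocket beside the label; pockets 36 x 36 mm inside, floor 6 mm and rim 41 mm above the bench, walls 4 mm, pitch 40 mm; axes of the carrier
- pocket2 (a point): floor centre of the other empty end pocket, 80 mm from pocket0 along carrier +y; the middle pocket between them is occupied
- carrier_label (a point): fixed plate 60 x 60 mm leaning back at 45 deg with a white paper barcode label (blue band) on the carrier; centre of the label, about 34 mm above the bench; z is the label's outward normal (up and to the carrier's -x), y the carrier's y
- station: fixed grey base 100 x 160 mm carrying an amber reagent bottle (76 mm across, 168 mm tall, axis at (5, 40) mm in its frame) and the bottle's label plate; origin under its centre; label faces its -x
- bottle_label (a point): fixed plate 60 x 60 mm leaning back at 45 deg with a white paper barcode label (orange band) beside the amber bottle, 40 mm to the -y side of the station's origin; centre of the label, about 34 mm above the bench; z is the label's outward normal (up and to the station's -x)
- flask0: glass bottle with stopper, 54 mm across, 144 mm tall, loose, not to be disturbed; origin at the centre of its underside
- flask1: glass bottle with stopper, 54 mm across, 144 mm tall, loose, not to be disturbed; origin at the centre of its underside
- flask2: glass bottle with stopper, 54 mm across, 144 mm tall, loose, not to be disturbed; origin at the centre of its underside
- flask3: glass bottle with stopper, 54 mm across, 144 mm tall, loose, not to be disturbed; origin at the centre of its underside
- beaker: open glass beaker, 80 mm across, 100 mm tall, loose, not to be disturbed; origin under its centre
- cylinder: tall glass measuring cylinder, 232 mm tall, on a blue foot 64 mm across, loose, not to be disturbed; origin under its centre
- marker: black marker pen lying on the bench, 16 mm thick, 120 mm long, loose, not to be disturbed; origin under its middle, x along it
- tipbox: green box with white lid, 122 x 87 x 66 mm, fixed; origin under its centre
Not all that is in view belongs to the job. Several things have the shape of the rest; the one meant has the colours described above. Leave any black look-alike of the vial_a alone.

How it is judged (in metres and radians):
On the way, in this order (a step that is already met when the one before it is completed fails the run):
1. both green-capped vials stand in the two empty pockets of the carrier, one in each (((horizontal distance between vial_a and pocket0 below 0.01 m and z of vial_a in the frame of pocket0 below 0.008 m and angle between vial_a's own z axis and vertical below 0.25 rad) or (horizontal distance between vial_a and pocket2 below 0.01 m and z of vial_a in the frame of pocket2 below 0.008 m and angle between vial_a's own z axis and vertical below 0.25 rad)) and ((horizontal distance between vial_b and pocket0 below 0.01 m and z of vial_b in the frame of pocket0 below 0.008 m and angle between vial_b's own z axis and vertical below 0.25 rad) or (horizontal distance between vial_b and pocket2 below 0.01 m and z of vial_b in the frame of pocket2 below 0.008 m and angle between vial_b's own z axis and vertical below 0.25 rad))), for 0.2 s.
2. the held scanner points steadily at the carrier's label for 0.8 s: label centre 40 to 150 mm ahead of the window, within 16 mm of the line of sight, within 0.35 rad of square (z of carrier_label in the frame of beam between 0.04 and 0.15 m and x of carrier_label in the frame of beam between -0.016 and 0.016 m and y of carrier_label in the frame of beam between -0.016 and 0.016 m and z of beam in the frame of carrier_label above 0.03 m and angle between the z axis of beam and the z axis of carrier_label, either way round below 0.35 rad and contact force between the fingers and scanner above 0.5 N and linear speed of scanner below 0.03 m/s and angular speed of scanner below 0.2 rad/s), for 0.8 s.
3. the held scanner points steadily at the bottle's label in the same way for 0.8 s (z of bottle_label in the frame of beam between 0.04 and 0.15 m and x of bottle_label in the frame of beam between -0.016 and 0.016 m and y of bottle_label in the frame of beam between -0.016 and 0.016 m and z of beam in the frame of bottle_label above 0.03 m and angle between the z axis of beam and the z axis of bottle_label, either way round below 0.35 rad and contact force between the fingers and scanner above 0.5 N and linear speed of scanner below 0.03 m/s and angular speed of scanner below 0.2 rad/s), for 0.8 s.
At the end, for the whole second after the job is handed in: each green-capped vial upright on a pocket floor (10 mm of its centre, 8 mm of the floor), white-capped one still in its pocket; scanner level in its rest (25 mm along, 10 mm across, 6 mm in height, 0.12 rad), nose at the same end as at the start; all at rest (all of step 1 and distance of vial_c from where it was at the start of the episode below 0.02 m and x of scanner in the frame of rest_seat between -0.025 and 0.025 m and y of scanner in the frame of rest_seat between -0.01 and 0.01 m and z of scanner in the frame of rest_seat between -0.006 and 0.006 m and angle between the x axis of scanner and the x axis of rest, either way round below 0.12 rad and x of beam in the frame of rest_seat above 0.05 m and angle between scanner's own z axis and vertical below 0.1 rad and linear speed of each of vial_a, vial_b, scanner below 0.02 m/s); the robot touches nothing.
It fails at once if a bystander (stoppered bottle, beaker, measuring cylinder or marker) is shifted by more than 30 mm or knocked over (distance of any of flask0, flask1, flask2, flask3, beaker, cylinder, marker from where it was at the start of the episode above 0.03 m or angle between any of flask0, flask1, flask2, flask3, beaker, cylinder's own z axis and vertical above 0.35 rad).
It fails at once if the white-capped vial is moved by more than 20 mm (distance of vial_c from where it was at the start of the episode above 0.02 m).
It also fails if it takes over 72 s, if anything falls off the work surface, if the arm or the gripper's body presses on something with over 40 N, if the wrist force passes 120 N, or if a joint passes its speed limit or range.

ROBOT

A 6-joint arm with a two-finger parallel gripper is mounted at the origin on the work surface. World frame = base frame: x ahead of the robot, y to its left, z up, the work surface at z = 0. Lengths are in m, angles in degrees, forces in N, time in s.
With the tool pointing down it reaches from about 0.3 to 0.775 m from the base axis. Payload 14.6 kg.
Tool frame: the origin (TCP) lies midway between the tips of the shut fingers; the grasp point (between the pads) lies 19 mm behind it (env.tcp_to_grasp is the z of the grasp point in the tool frame, in m); z points along the fingers, y is the line along which they close (so a half turn about z gives the same grasp; the last joint's range is limited). The gripper opens to 94 mm and grips with 3 to 60 N. Pads are 16 mm wide; open, the fingers measure 119 mm over their backs; the gripper's body (75 mm by 177 mm) begins 78 mm behind the grasp point.
Start: joints at [-74.633, 17.183, 87.147, -0, 75.671, -3.816], TCP at [0.181, -0.519, 0.205] pointing down, gripper open.
Joint ranges: [-173.82, 173.82], [-45.26, 126.66], [13.44, 144.39], [-59.66, 239.66], [0, 175.72], [-146.38, 146.38]. Speed limits (degrees/s): [127.2, 127.2, 147.25, 180, 180, 180].

INTERFACE

Orientations are given as a 3x3 rotation matrix whose columns are the frame's x, y, z axes.
In Python, from plant import env gives the robot as it stands. The module is installed in compiled form; this text tells all that it offers.
- The arm moves only by the tool jog_arm, never from a script. Its argument "targets" is a list that holds one entry, the list of rows, each a list of 4 numbers: the shift along the world's x, y, z in m, then the turn about the world's z in degrees. In form: [[[dx, dy, dz, yaw], ...]]. A call has exactly 5 rows; each row is the pose to reach, as a shift and turn from the pose commanded when the call began; what a row does not reach only later rows make up. A row lasts 1/8 s, in which the tool goes at most 62.5 mm and 10.7 degrees, less where a joint would pass 70% of its speed; a pose out of reach is approached as far as the arm can. A call with a gripper value outside its range is refused whole. "gripper" is the finger opening in m, from 0 to 0.094, set as the call begins (left out, the last holds). The fingers move at their own pace and stop on an object; the grip force is fixed at half the most. Time passes only in rows, so rows that repeat a pose let the fingers close, or fill a call up. It gives the time, the measured TCP pose, the force, the opening and the grip force at its end, in the units of the state.
- env.read_state(): the state, without advancing time (a new reading comes with each control period).
- env.camera(name): name is "side" or "top"; returns a dict with "color" (400x640x3 uint8, red, green, blue), "camera_matrix" (3x3 intrinsics, pixels), "world_from_camera" (4x4, takes a point from camera to world coordinates). Camera axes: x right, y down, z forward; pixel columns grow to the right and rows downward; lengths in m; the calibration is good to about 2 mm. A picture is of the moment at which its call begins. There is no depth.
- env.close_job(): hands the job in; it is judged then, once.
The state is a dict: "clock": time; "joints": joint angles; "dq": joint speeds; "tau": joint torques, N m; "tool_pos": TCP position; "orientation": TCP orientation; "wrist_force": force on the tool from outside, world axes, zero at the start; "moment": the same for the moment, N m; "finger_gap": finger opening in m; "grip_force": force on a finger pad.
Only numpy, scipy, OpenCV 4.12 (cv2) and the standard library are available. Lean on these libraries where they do the work, as an engineer would, in place of code of your own. Each camera call takes 0.05 s, during which the arm holds its last target. There are 200 camera calls.

## Working session

There is one attempt and no reset: what is moved stays moved. The work goes in short steps, Python scripts to look and compute and a tool call to move; the robot and the scene stay as the last step left them, time stands still between calls to the robot, and variables do not carry over. Pictures are saved under pics/ and viewed, at most 10 in all, crops included, and the job is handed in when it is done.

Besides the shell and the picture viewer there is one more tool, called after "Emit:" as name(argument=value, ...) on one line, values as JSON. jog_arm: Moves the arm, as the interface text tells. Its arguments: {"type":"object","properties":{"targets":{"type":"array"},"gripper":{"type":"number"}},"required":["targets"]}

```bash
mkdir -p pics; cat > h.py <<'E'
import numpy as np, cv2
from plant import env
def px2w(cam,u,v,z):
    K=cam["camera_matrix"];T=cam["world_from_camera"]
    d=T[:3,:3]@np.linalg.solve(K,[u,v,1.]);o=T[:3,3]
    return o+d*(z-o[2])/d[2]
def w2px(cam,p):
    T=np.linalg.inv(cam["world_from_camera"]);q=cam["camera_matrix"]@(T[:3,:3]@np.asarray(p,float)+T[:3,3])
    return q[:2]/q[2]
E
python3 - <<'E'
from h import *
for n in("top","side"):
    c=env.camera(n);cv2.imwrite(f"pics/{n}0.png",c["color"][:,:,::-1]);np.savez(f"{n}0.npz",**c)
    print(n,c["camera_matrix"].round(1).tolist(),c["world_from_camera"].round(3).tolist())
s=env.read_state();print(s);print(env.tcp_to_grasp)
E
```

```text
top [[442.3, 0.0, 323.3], [0.0, 442.3, 206.8], [0.0, 0.0, 1.0]] [[0.016, -0.996, 0.084, 0.452], [-1.0, -0.017, -0.008, -0.003], [0.009, -0.084, -0.996, 1.324], [0.0, 0.0, 0.0, 1.0]]
side [[429.4, 0.0, 324.8], [0.0, 429.4, 201.4], [0.0, 0.0, 1.0]] [[0.888, -0.294, 0.353, 0.102], [-0.459, -0.578, 0.675, -0.882], [0.006, -0.762, -0.648, 0.913], [0.0, 0.0, 0.0, 1.0]]
{'clock': 0.1, 'joints': array([-7.46324550e+01,  1.72143075e+01,  8.71744183e+01, -1.35064140e-03,
        7.56723484e+01, -3.81548482e+00]), 'dq': array([ 0.0576346 , -0.10702415, -0.14688855, -0.0461116 ,  0.01414005,
       -0.19185015]), 'tau': array([ 8.89048224e-04, -5.32644868e+01, -3.53287804e+01,  7.09376461e-02,
        2.35220493e-02, -9.63606044e-05]), 'tool_pos': array([ 0.18065699, -0.51924048,  0.20494241]), 'orientation': array([[ 9.44471821e-01,  3.28592280e-01, -3.04509200e-04],
       [ 3.28592418e-01, -9.44471270e-01,  1.02177949e-03],
       [ 4.81486624e-05, -1.06510135e-03, -9.99999432e-01]]), 'wrist_force': array([ 0.53652346,  0.24360981, -0.62672584]), 'moment': array([ 0.02552222, -0.00915297, -0.07200094]), 'grip_force': 0.0, 'finger_gap': 0.09391577380787772}
-0.0188
```

View pics/top0.png

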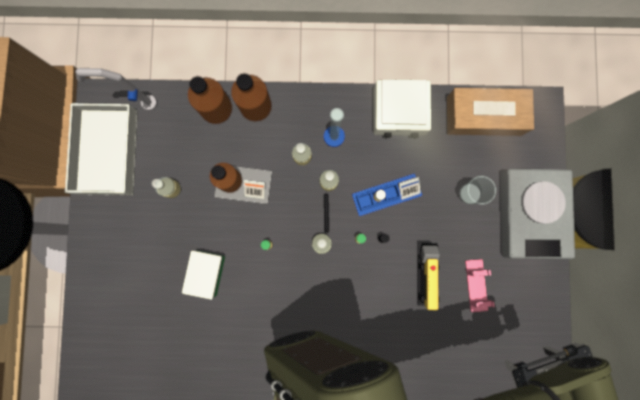

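View pics/side0.png

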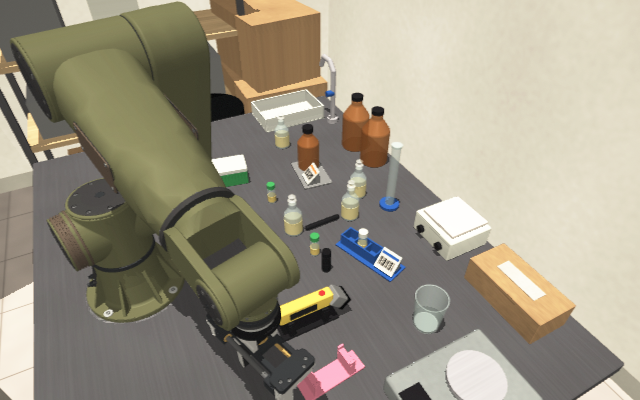

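The top view shows the green caps at (265,244) and (361,238), with a black look-alike at (383,238). The carrier is at about (388,195) with its label at the right end. The scanner is at (432,280), nose up (+x), and the station is at (243,185). The side view agrees. I'll zoom in and segment.

```bash
python3 - <<'E'
from h import *
T=np.load("top0.npz");S=np.load("side0.npz")
cv2.imwrite("pics/topz.png",cv2.resize(T["color"][140:320,205:465,::-1],None,fx=3,fy=3,interpolation=cv2.INTER_CUBIC))
cv2.imwrite("pics/sidez.png",cv2.resize(S["color"][150:340,240:440,::-1],None,fx=3.1,fy=3.1,interpolation=cv2.INTER_CUBIC))
def seg(c,lo,hi,amin=15):
    m=cv2.inRange(cv2.cvtColor(c["color"],cv2.COLOR_RGB2HSV),lo,hi)
    n,l,st,ce=cv2.connectedComponentsWithStats(m)
    return [(ce[i].round(1).tolist(),int(st[i,4]),[np.round(x,1) for x in cv2.minAreaRect(np.argwhere(l==i)[:,::-1].astype(np.float32))]) for i in range(1,n) if st[i,4]>amin]
for n,c in(("top",T),("side",S)):
    for k,lo,hi in(("green",(45,100,50),(80,255,255)),("yellow",(22,150,120),(32,255,255)),("blue",(105,140,60),(120,255,255)),("black?",(0,0,0),(0,0,0))):
        for r in seg(c,lo,hi):print(n,k,r)
E
```

```text
top green ([360.9, 237.9], 58, [array([361., 238.]), array([8.5, 7.1]), np.float64(45.0)])
top green ([265.1, 244.3], 63, [array([265., 244.]), array([8., 8.]), np.float64(90.0)])
top yellow ([427.3, 283.9], 102, [array([427., 284.]), array([48.,  2.]), np.float64(90.0)])
top blue ([132.1, 95.1], 71, [array([132.,  95.]), array([8., 8.]), np.float64(90.0)])
top blue ([333.4, 137.9], 196, [array([333.5, 136.5]), array([17., 19.]), np.float64(90.0)])
top blue ([377.6, 196.9], 896, [array([385.8, 194.6]), array([22.4, 63.9]), np.float64(72.2)])
side green ([235.1, 178.8], 283, [array([234.7, 179. ]), array([11.2, 26.3]), np.float64(80.0)])
side green ([270.3, 185.4], 53, [array([270.5, 185.5]), array([7., 7.]), np.float64(90.0)])
side green ([314.2, 236.7], 73, [array([314. , 236.5]), array([9., 8.]), np.float64(90.0)])
side yellow ([306.3, 309.5], 306, [array([306.2, 310. ]), array([11.4, 58.7]), np.float64(70.2)])
side blue ([329.2, 93.1], 37, [array([329.5,  93. ]), array([4., 7.]), np.float64(90.0)])
side blue ([388.5, 204.9], 154, [array([389. , 203.5]), array([13., 18.]), np.float64(90.0)])
side blue ([363.7, 251.4], 1024, [array([370.6, 253.7]), array([71.2, 24.4]), np.float64(34.2)])
side blue ([390.5, 255.6], 30, [array([390.5, 255.5]), array([17.5,  1.6]), np.float64(32.5)])
```

View pics/topz.png

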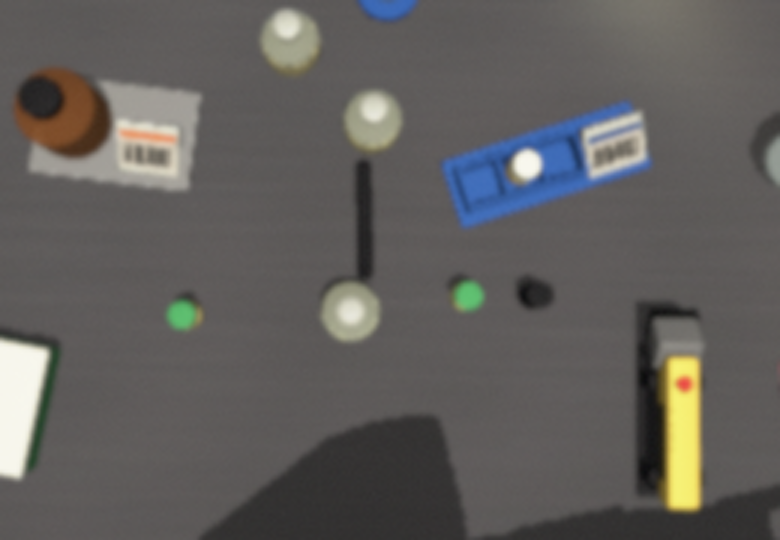

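View pics/sidez.png

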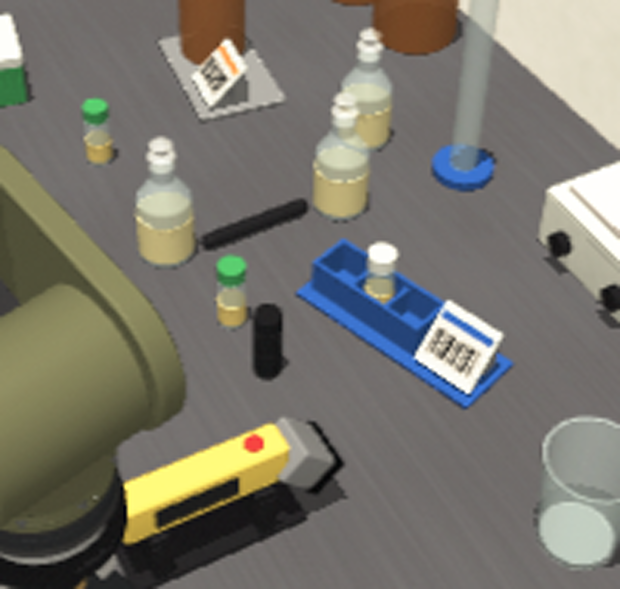

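The crops show the pockets, both labels and the scanner clearly. I'll draw zoomed panels with pixel ticks to get exact corners.

```bash
python3 - <<'E'
from h import *
T=np.load("top0.npz");S=np.load("side0.npz")
def pan(c,u0,v0,w,h):
    f=400/w;im=cv2.resize(c["color"][v0:v0+h,u0:u0+w,::-1],(400,300),interpolation=cv2.INTER_CUBIC)
    im=cv2.convertScaleAbs(im,alpha=1.4)
    for u in range(u0,u0+w,10):cv2.line(im,(int((u-u0+.5)*f),0),(int((u-u0+.5)*f),299),(0,200,255) if u%50 else (0,0,255),1) if u%10==0 else 0
    for v in range(v0,v0+h,10):cv2.line(im,(0,int((v-v0+.5)*f)),(399,int((v-v0+.5)*f)),(0,200,255) if v%50 else (0,0,255),1)
    return im
m=np.vstack([np.hstack([pan(T,350,160,80,60),pan(T,200,150,80,60)]),np.hstack([pan(S,330,220,80,60),pan(S,280,150,80,60)])])
cv2.imwrite("pics/mos.png",m)
E
```

```text
(no output)
```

View pics/mos.png

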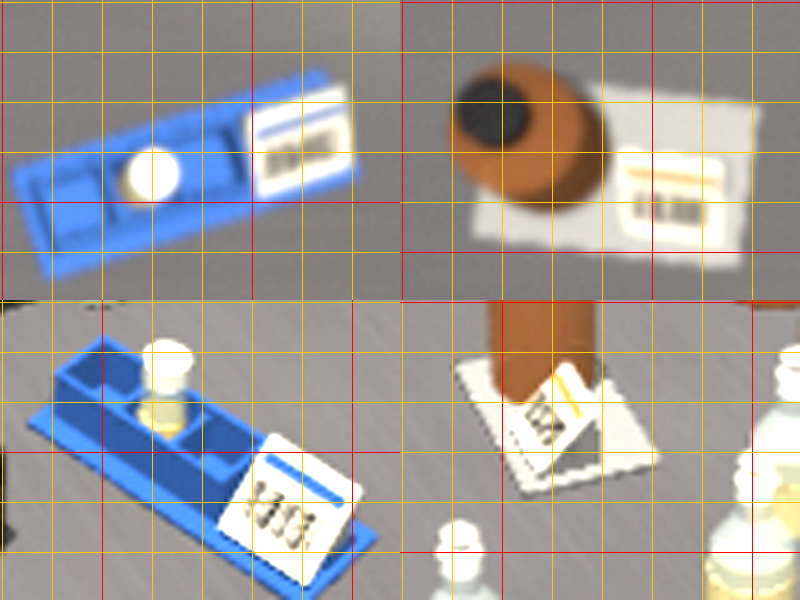

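The mosaic gives the carrier base corners, both label quads and the station corners. I'll fit poses to them.

```bash
cat > fit.py <<'E'
from h import *
from scipy.optimize import least_squares
T=np.load("top0.npz");S=np.load("side0.npz")
P=lambda u0,v0,l:[(u0+x/5-.5,v0+y/5-.5) for x,y in l]
def tri(pt,ps):
    f=lambda p:np.r_[w2px(T,p)-pt,w2px(S,p)-ps]
    r=least_squares(f,[.5,0,.03]);return r.x.round(4),np.abs(r.fun).max().round(2)
def fit(L,W,zb,obs,y0):
    def f(q):
        c,s=np.cos(q[2]),np.sin(q[2]);out=[]
        for cam,sx,sy,p in obs:out+=list(w2px(cam,[q[0]+c*sx*W/2-s*sy*L/2,q[1]+s*sx*W/2+c*sy*L/2,zb])-p)
        return np.array(out)
    r=least_squares(f,[.5,y0,0],loss="soft_l1");return r.x,r.fun.round(1)
ct=P(350,160,[(13,170),(48,278),(358,180),(322,70)]);cs=P(330,220,[(28,125),(377,237),(310,298)])
q,e=fit(.2,.07,.004,[(T,1,1,ct[0]),(T,-1,1,ct[1]),(T,-1,-1,ct[2]),(T,1,-1,ct[3]),(S,-1,1,cs[0]),(S,1,-1,cs[1]),(S,-1,-1,cs[2])],-.15)
print("carrier",q[:2].round(4),np.degrees(q[2]).round(2),e)
st=P(200,150,[(360,105),(342,267),(73,235)]);ss=P(280,150,[(58,65),(125,195),(260,158)])
q2,e=fit(.16,.1,.004,[(T,1,-1,st[0]),(T,-1,-1,st[1]),(T,-1,1,st[2]),(S,-1,1,ss[0]),(S,-1,-1,ss[1]),(S,1,-1,ss[2])],.2)
print("station",q2[:2].round(4),np.degrees(q2[2]).round(2),e)
def loc(q,p):
    c,s=np.cos(q[2]),np.sin(q[2]);return (np.array([[c,s],[-s,c]])@(np.array(p)[:2]-q[:2])).round(4)
for n,qq,a,b in(("clabel",q,P(350,160,[(301,140)])[0],P(330,220,[(290,208)])[0]),("blabel",q2,P(200,150,[(268,194)])[0],P(280,150,[(157,118)])[0])):
    p,er=tri(a,b);print(n,p,er,"local",loc(qq,p), "top@.034",px2w(T,*a,.034).round(4))
B=px2w(S,*P(330,220,[(105,38)])[0],.041);A=px2w(S,*P(330,220,[(57,75)])[0],.041);print("block +y corners local",loc(q,B),loc(q,A))
for n,l in(("p2",(73,207)),("p0",(203,166)),("white",(154,174))):
    p=px2w(T,*P(350,160,[l])[0],.072 if n=="white" else .006);print(n,p.round(4),loc(q,p))
for n,a,b in(("A",(265.1,244.3),(270.3,185.4)),("B",(360.9,237.9),(314.2,236.7))):print("vial",n,tri(a,b),px2w(T,*a,.072).round(4))
C=[px2w(T,205+x/3-.33,140+y/3-.33,.09) for x,y in((667,357),(699,357),(701,510),(666,510))]
print("handle",np.round(C,4).tolist(),np.mean(C,0).round(4))
print("button",px2w(T,205+684/3,140+384/3,.09).round(4),"blackvial",px2w(T,205+540/3,140+294/3,.072).round(4),
 "flask near",px2w(T,205+350/3,140+312/3,.144).round(4),px2w(T,205+373/3,140+107/3,.144).round(4))
E
python3 fit.py
```

```text
carrier [ 0.6039 -0.2029] 19.24 [-0.8  0.3 -0.4  0.8  0.6 -0.5  0.1 -0.4  0.4 -0.6  0.8 -0.1 -1.   2. ]
station [0.6291 0.2293] -6.3 [-0.   0.1 -1.   0.5 -0.2  0.2 -0.1  0.3  0.8 -0.1  1.2  0.9]
clabel [ 0.6207 -0.2661  0.0332] 0.5 local [-0.005  -0.0652] top@.034 [ 0.622  -0.2667  0.034 ]
blabel [0.612  0.1945 0.0286] 0.22 local [-0.0132 -0.0365] top@.034 [0.6118 0.1934 0.034 ]
block +y corners local [0.0189 0.0907] [-0.0235  0.0905]
p2 [ 0.5829 -0.1355  0.006 ] [0.0024 0.0705]
p0 [ 0.609  -0.2135  0.006 ] [ 0.0013 -0.0116]
white [ 0.5961 -0.1749  0.072 ] [0.0018 0.029 ]
vial A (array([0.4479, 0.1506, 0.064 ]), np.float64(0.4)) [0.4489 0.1493 0.072 ]
vial B (array([ 0.4701, -0.1208,  0.0655]), np.float64(0.44)) [ 0.4712 -0.1207  0.072 ]
handle [[0.4162, -0.3033, 0.09], [0.4167, -0.333, 0.09], [0.2772, -0.334, 0.09], [0.2767, -0.3018, 0.09]] [ 0.3467 -0.318   0.09  ]
button [ 0.3908 -0.3199  0.09  ] blackvial [ 0.472  -0.1889  0.072 ] flask near [ 0.4522 -0.0097  0.144 ] [ 0.636  -0.0273  0.144 ]
```

Emit:
jog_arm(targets=[[[0.029,0.04,0.007,9],[0.058,0.08,0.014,18],[0.087,0.12,0.021,27],[0.116,0.16,0.028,36],[0.145,0.2,0.035,45]]], gripper=0.06)

```text
clock: 0.72
tool_pos: [0.3263, -0.318, 0.2405]
orientation: [[0.431, 0.902, -0.0], [0.902, -0.431, 0.0], [0.0, -0.0, -1.0]]
wrist_force: [0.5, 0.3, 0.5]
finger_gap: 0.0598
grip_force: 0.0
```

Emit:
jog_arm(targets=[[[0.029,0.04,0,9],[0.058,0.08,0,18],[0.087,0.12,0,27],[0.116,0.16,0,36],[0.145,0.198,0,45]]])

```text
clock: 1.35
tool_pos: [0.4714, -0.1199, 0.2403]
orientation: [[-0.334, 0.943, -0.0], [0.943, 0.334, 0.0], [0.0, -0.0, -1.0]]
wrist_force: [0.5, -0.4, 0.3]
finger_gap: 0.0602
grip_force: 0.0
```

Emit:
jog_arm(targets=[[[-0.001,-0.001,-0.05,0],[-0.001,-0.001,-0.1,0],[-0.001,-0.001,-0.14,0],[-0.001,-0.001,-0.175,0],[-0.001,-0.001,-0.2,0]]])

```text
clock: 1.98
tool_pos: [0.469, -0.1222, 0.0387]
orientation: [[-0.329, 0.944, -0.002], [0.944, 0.329, 0.001], [0.001, -0.001, -1.0]]
wrist_force: [0.7, -0.8, 0.3]
finger_gap: 0.0597
grip_force: 0.0
```

Emit:
jog_arm(targets=[[[0,0,0,0],[0,0,0,0],[0,0,0,0],[0,0,0,0],[0,0,0,0]]], gripper=0.015)

```text
clock: 2.6
tool_pos: [0.4702, -0.1226, 0.0412]
orientation: [[-0.329, 0.944, 0.002], [0.944, 0.329, -0.001], [-0.001, 0.001, -1.0]]
wrist_force: [-1.4, -0.0, 6.4]
finger_gap: 0.0255
grip_force: 30.0
```

Emit:
jog_arm(targets=[[[0,0,0.02,0],[0,0,0.06,0],[0,0,0.1,0],[0,0,0.13,0],[0,0,0.14,0]]])

```text
clock: 3.22
tool_pos: [0.4701, -0.1226, 0.1819]
orientation: [[-0.329, 0.944, 0.002], [0.944, 0.329, -0.001], [-0.002, 0.002, -1.0]]
wrist_force: [-1.2, 0.5, -0.7]
finger_gap: 0.0254
grip_force: 30.0
```

```bash
python3 - <<'E'
from h import *
c=env.camera("side");cv2.imwrite("pics/s1.png",c["color"][:,:,::-1]);print(env.read_state()["joints"])
E
```

```text
[-1.89345490e+01  1.01647462e+01  9.90802317e+01  5.63674974e-05
  7.06290649e+01 -3.81192949e+01]
```

View pics/s1.png

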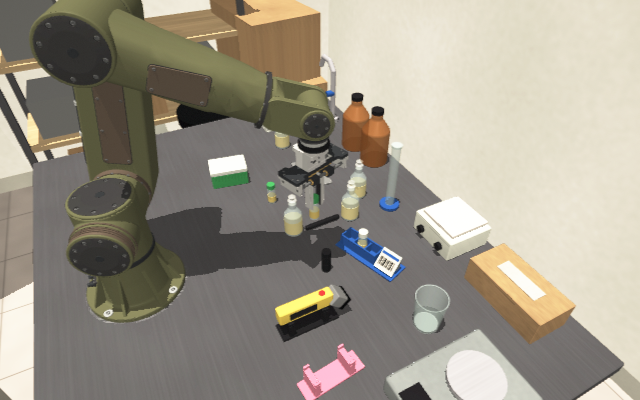

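Vial B is held upright (315,205). Next I move it over pocket0 and lower it.

Emit:
jog_arm(targets=[[[0.03,-0.02,0,0],[0.07,-0.046,0,0],[0.11,-0.073,0,0],[0.132,-0.088,0,0],[0.138,-0.092,0,0]]])

```text
clock: 3.9
tool_pos: [0.6078, -0.2149, 0.178]
orientation: [[-0.328, 0.945, -0.003], [0.945, 0.328, 0.001], [0.002, -0.002, -1.0]]
wrist_force: [0.4, -0.2, -0.4]
finger_gap: 0.0255
grip_force: 30.0
```

Emit:
jog_arm(targets=[[[0,0,-0.015,0],[0,0,-0.04,0],[0,0,-0.065,0],[0,0,-0.08,0],[0,0,-0.085,0]]])

```text
clock: 4.53
tool_pos: [0.6071, -0.214, 0.0945]
orientation: [[-0.329, 0.944, -0.001], [0.944, 0.329, 0.0], [0.001, -0.001, -1.0]]
wrist_force: [-0.1, -0.2, -0.2]
finger_gap: 0.0249
grip_force: 30.0
```

```bash
python3 - <<'E'
from h import *
t=env.camera("top");s=env.camera("side")
a=cv2.resize(t["color"][160:220,350:430,::-1],(400,300),interpolation=cv2.INTER_CUBIC)
b=cv2.resize(s["color"][200:290,330:450,::-1],(400,300),interpolation=cv2.INTER_CUBIC)
cv2.imwrite("pics/m2.png",np.hstack([a,b]))
E
```

```text
(no output)
```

View pics/m2.png

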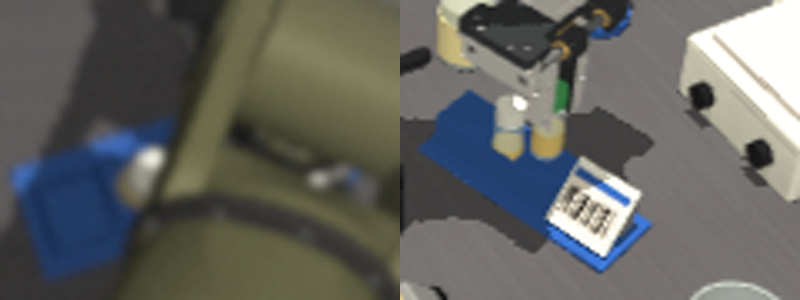

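The held vial sits between the white vial and the label, over pocket0. I'll lower it gently.

Emit:
jog_arm(targets=[[[0.001,0,-0.01,0],[0.001,0,-0.02,0],[0.001,0,-0.03,0],[0.001,0,-0.04,0],[0.001,0,-0.046,0]]])

```text
clock: 5.25
tool_pos: [0.6085, -0.2144, 0.0485]
orientation: [[-0.329, 0.944, -0.001], [0.944, 0.329, 0.0], [0.001, -0.001, -1.0]]
wrist_force: [-0.1, -0.1, 0.5]
finger_gap: 0.0249
grip_force: 30.0
```

Emit:
jog_arm(targets=[[[0,0,0,0],[0,0,0,0],[0,0,0,0],[0,0,0,0],[0,0,0,0]]])

```text
clock: 5.88
tool_pos: [0.6087, -0.2145, 0.0496]
orientation: [[-0.329, 0.944, 0.0], [0.944, 0.329, -0.0], [-0.0, 0.0, -1.0]]
wrist_force: [0.8, 0.5, 0.2]
finger_gap: 0.0256
grip_force: 30.0
```

Emit:
jog_arm(targets=[[[0,0,-0.001,0],[0,0,-0.002,0],[0,0,-0.002,0],[0,0,-0.002,0],[0,0,-0.002,0]]])

```text
clock: 6.5
tool_pos: [0.6087, -0.2145, 0.0474]
orientation: [[-0.329, 0.944, 0.0], [0.944, 0.329, -0.0], [-0.0, -0.0, -1.0]]
wrist_force: [-0.1, 0.6, -0.5]
finger_gap: 0.0255
grip_force: 30.0
```

Emit:
jog_arm(targets=[[[0,0,0,0],[0,0,0,0],[0,0,0,0],[0,0,0,0],[0,0,0,0]]], gripper=0.05)

```text
clock: 7.12
tool_pos: [0.6087, -0.2145, 0.0475]
orientation: [[-0.329, 0.944, 0.0], [0.944, 0.329, -0.0], [-0.0, -0.0, -1.0]]
wrist_force: [-0.1, 0.2, -0.3]
finger_gap: 0.05
grip_force: 0.0
```

Emit:
jog_arm(targets=[[[0,0,0.02,0],[0,0,0.06,0],[0,0,0.11,0],[0,0,0.16,0],[0,0,0.19,0]]])

```text
clock: 7.75
tool_pos: [0.609, -0.2145, 0.2422]
orientation: [[-0.329, 0.944, 0.004], [0.944, 0.329, -0.002], [-0.003, 0.003, -1.0]]
wrist_force: [-0.6, 0.6, 0.3]
finger_gap: 0.0501
grip_force: 0.0
```

Emit:
jog_arm(targets=[[[-0.024,0.054,0,0],[-0.048,0.109,0,0],[-0.072,0.164,0,0],[-0.096,0.218,0,0],[-0.12,0.272,0,0]]], gripper=0.06)

```text
clock: 8.38
tool_pos: [0.4877, 0.0591, 0.239]
orientation: [[-0.328, 0.945, 0.002], [0.945, 0.328, 0.0], [-0.001, 0.002, -1.0]]
wrist_force: [1.0, -0.7, 0.0]
finger_gap: 0.0601
grip_force: 0.0
```

Emit:
jog_arm(targets=[[[-0.02,0.046,0,0],[-0.035,0.08,0,0],[-0.04,0.093,0,0],[-0.04,0.093,0,0],[-0.04,0.093,0,0]]])

```text
clock: 9.0
tool_pos: [0.4492, 0.1497, 0.2377]
orientation: [[-0.328, 0.945, 0.0], [0.945, 0.328, -0.0], [-0.0, 0.0, -1.0]]
wrist_force: [0.2, -0.7, 0.3]
finger_gap: 0.0599
grip_force: 0.0
```

```bash
python3 - <<'E'
from h import *
t=env.camera("top");s=env.camera("side")
a=cv2.resize(t["color"][160:220,350:430,::-1],(400,300),interpolation=cv2.INTER_CUBIC)
b=cv2.resize(s["color"][200:290,330:450,::-1],(400,300),interpolation=cv2.INTER_CUBIC)
cv2.imwrite("pics/m3.png",np.hstack([a,b]));print(env.read_state()["joints"])
E
```

```text
[ 1.39946752e+01  5.87499912e+00  9.63955491e+01 -5.02257271e-03
  7.77364682e+01 -5.10596193e+00]
```

View pics/m3.png

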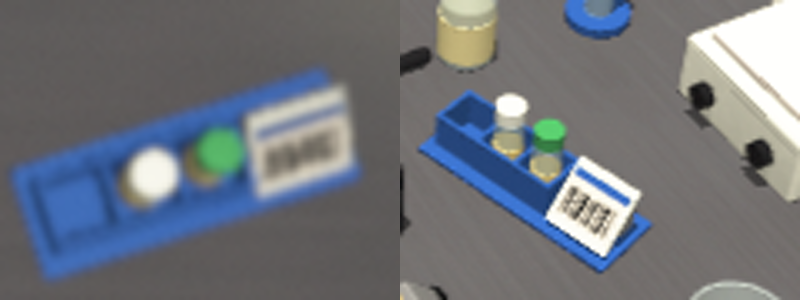

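Vial B stands in pocket0, with the cap at panel pixel (219,150) and level with the white one. Next, vial A into pocket2.

Emit:
jog_arm(targets=[[[0,0,-0.05,0],[0,0,-0.1,0],[0,0,-0.14,0],[0,0,-0.175,0],[0,0,-0.197,0]]])

```text
clock: 9.72
tool_pos: [0.4484, 0.1497, 0.0388]
orientation: [[-0.328, 0.945, -0.002], [0.945, 0.328, -0.001], [0.0, -0.002, -1.0]]
wrist_force: [-0.1, -0.0, -0.8]
finger_gap: 0.0603
grip_force: 0.0
```

Emit:
jog_arm(targets=[[[0,0,0,0],[0,0,0,0],[0,0,0,0],[0,0,0,0],[0,0,0,0]]], gripper=0.015)

```text
clock: 10.35
tool_pos: [0.4491, 0.1506, 0.0411]
orientation: [[-0.329, 0.944, 0.001], [0.944, 0.329, 0.0], [-0.0, 0.001, -1.0]]
wrist_force: [-1.1, -0.9, 6.7]
finger_gap: 0.0254
grip_force: 30.0
```

Emit:
jog_arm(targets=[[[0,0,0.02,0],[0,0,0.06,0],[0,0,0.12,0],[0,0,0.17,0],[0,0,0.19,0]]])

```text
clock: 10.98
tool_pos: [0.4492, 0.1507, 0.2335]
orientation: [[-0.329, 0.944, 0.004], [0.944, 0.329, 0.001], [-0.0, 0.004, -1.0]]
wrist_force: [-0.4, 0.8, -1.1]
finger_gap: 0.0252
grip_force: 30.0
```

Emit:
jog_arm(targets=[[[0.014,-0.03,0,0],[0.035,-0.076,0,0],[0.058,-0.125,0,0],[0.081,-0.175,0,0],[0.104,-0.224,0,0]]])

```text
clock: 11.6
tool_pos: [0.5532, -0.0752, 0.2305]
orientation: [[-0.329, 0.944, 0.0], [0.944, 0.329, 0.0], [0.0, 0.0, -1.0]]
wrist_force: [-0.4, 1.9, -0.7]
finger_gap: 0.0251
grip_force: 30.0
```

Emit:
jog_arm(targets=[[[0.016,-0.035,0,0],[0.025,-0.055,-0.01,0],[0.029,-0.063,-0.04,0],[0.029,-0.063,-0.075,0],[0.029,-0.063,-0.09,0]]])

```text
clock: 12.22
tool_pos: [0.5808, -0.1357, 0.1381]
orientation: [[-0.329, 0.944, -0.003], [0.944, 0.329, 0.001], [0.002, -0.003, -1.0]]
wrist_force: [-0.2, 0.5, 0.9]
finger_gap: 0.0257
grip_force: 30.0
```

Emit:
jog_arm(targets=[[[0,0,-0.015,0],[0,0,-0.03,0],[0,0,-0.045,0],[0,0,-0.055,0],[0,0,-0.055,0]]])

```text
clock: 12.85
tool_pos: [0.5815, -0.1364, 0.0848]
orientation: [[-0.329, 0.944, -0.001], [0.944, 0.329, 0.0], [0.001, -0.001, -1.0]]
wrist_force: [0.4, -0.3, -0.5]
finger_gap: 0.0255
grip_force: 30.0
```

Emit:
jog_arm(targets=[[[0,0,-0.01,0],[0,0,-0.02,0],[0,0,-0.03,0],[0,0,-0.036,0],[0,0,-0.037,0]]])

```text
clock: 13.48
tool_pos: [0.5815, -0.1364, 0.0479]
orientation: [[-0.329, 0.944, -0.001], [0.944, 0.329, 0.0], [0.0, -0.001, -1.0]]
wrist_force: [0.1, -0.1, 0.6]
finger_gap: 0.0253
grip_force: 30.0
```

Emit:
jog_arm(targets=[[[0,0,0,0],[0,0,0,0],[0,0,0,0],[0,0,0,0],[0,0,0,0]]])

```text
clock: 14.1
tool_pos: [0.5817, -0.1365, 0.0485]
orientation: [[-0.329, 0.944, -0.0], [0.944, 0.329, -0.0], [-0.0, -0.0, -1.0]]
wrist_force: [-0.4, -0.2, 0.4]
finger_gap: 0.0254
grip_force: 30.0
```

Emit:
jog_arm(targets=[[[0,0,-0.001,0],[0,0,-0.001,0],[0,0,-0.001,0],[0,0,-0.001,0],[0,0,-0.001,0]]])

```text
clock: 14.72
tool_pos: [0.5817, -0.1365, 0.0475]
orientation: [[-0.329, 0.944, 0.0], [0.944, 0.329, 0.0], [0.0, 0.0, -1.0]]
wrist_force: [0.1, -0.0, -0.5]
finger_gap: 0.0251
grip_force: 30.0
```

Emit:
jog_arm(targets=[[[0,0,0,0],[0,0,0,0],[0,0,0,0],[0,0,0,0],[0,0,0,0]]], gripper=0.05)

```text
clock: 15.35
tool_pos: [0.5817, -0.1365, 0.0474]
orientation: [[-0.329, 0.944, -0.0], [0.944, 0.329, 0.0], [0.0, -0.0, -1.0]]
wrist_force: [0.2, 0.4, 0.7]
finger_gap: 0.0501
grip_force: 0.0
```

Emit:
jog_arm(targets=[[[0,0,0.02,0],[0,0,0.06,0],[0,0,0.11,0],[0,0,0.15,0],[0,0,0.17,0]]])

```text
clock: 15.98
tool_pos: [0.5821, -0.1366, 0.22]
orientation: [[-0.329, 0.944, 0.003], [0.944, 0.329, -0.001], [-0.002, 0.002, -1.0]]
wrist_force: [0.4, 0.0, -1.4]
finger_gap: 0.0502
grip_force: 0.0
```

Emit:
jog_arm(targets=[[[-0.024,-0.018,0,-10],[-0.048,-0.036,0,-20],[-0.072,-0.054,0,-30],[-0.096,-0.072,0,-40],[-0.12,-0.09,0,-50]]], gripper=0.07)

```text
clock: 16.6
tool_pos: [0.4609, -0.2269, 0.2175]
orientation: [[0.517, 0.856, 0.0], [0.856, -0.517, -0.0], [-0.0, 0.0, -1.0]]
wrist_force: [0.4, -0.2, -0.2]
finger_gap: 0.07
grip_force: 0.0
```

Emit:
jog_arm(targets=[[[-0.024,-0.018,0,-10],[-0.048,-0.036,0,-20],[-0.072,-0.054,0,-30],[-0.096,-0.072,0,-40],[-0.117,-0.091,0,-50]]])

```text
clock: 17.23
tool_pos: [0.3438, -0.3179, 0.2176]
orientation: [[0.988, 0.154, 0.0], [0.154, -0.988, -0.0], [0.0, 0.0, -1.0]]
wrist_force: [-0.1, -0.3, 0.0]
finger_gap: 0.07
grip_force: 0.0
```

Emit:
jog_arm(targets=[[[0,0,0,-9.2],[0,0,0,-9.2],[0,0,0,-9.2],[0,0,0,-9.2],[0,0,0,-9.2]]])

```text
clock: 17.85
tool_pos: [0.3448, -0.3173, 0.2174]
orientation: [[1.0, 0.001, -0.0], [0.001, -1.0, 0.0], [-0.0, -0.0, -1.0]]
wrist_force: [-0.2, 0.8, -0.6]
finger_gap: 0.0701
grip_force: 0.0
```

```bash
python3 - <<'E'
from h import *
t=env.camera("top");s=env.camera("side")
a=cv2.resize(t["color"][160:220,350:430,::-1],(400,300),interpolation=cv2.INTER_CUBIC)
b=cv2.resize(s["color"][200:350,260:460,::-1],(400,300),interpolation=cv2.INTER_CUBIC)
cv2.imwrite("pics/m4.png",np.hstack([a,b]));print(env.read_state()["joints"])
E
```

```text
[-4.71084473e+01  6.13888013e+00  9.88019722e+01 -1.66625811e-04
  7.50582281e+01  4.28636346e+01]
```

View pics/m4.png

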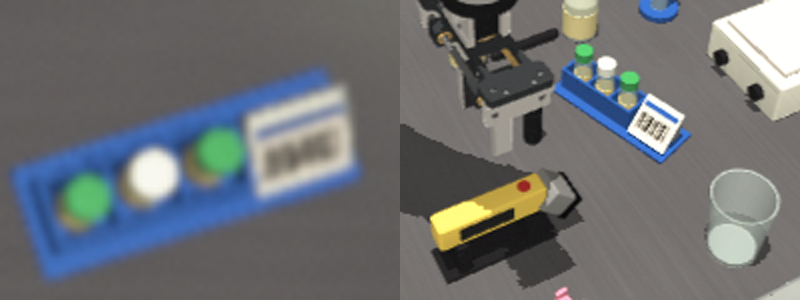

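Both vials stand in their pockets level with the white one (caps at panel (87,197), (219,150)), and the gripper is above the scanner. Next I grasp the scanner.

Emit:
jog_arm(targets=[[[0,0,-0.04,0],[0,0,-0.08,0],[0,0,-0.12,0],[0,0,-0.15,0],[0,0,-0.164,0]]])

```text
clock: 18.58
tool_pos: [0.3444, -0.3171, 0.0522]
orientation: [[1.0, -0.0, -0.001], [-0.0, -1.0, 0.001], [-0.001, -0.001, -1.0]]
wrist_force: [-0.1, 0.2, 0.2]
finger_gap: 0.0701
grip_force: 0.0
```

Emit:
jog_arm(targets=[[[0,0,0,0],[0,0,0,0],[0,0,0,0],[0,0,0,0],[0,0,0,0]]], gripper=0.015)

```text
clock: 19.2
tool_pos: [0.3449, -0.3176, 0.0539]
orientation: [[1.0, -0.0, 0.001], [-0.0, -1.0, -0.001], [0.001, 0.001, -1.0]]
wrist_force: [-0.4, 1.0, 3.8]
finger_gap: 0.0295
grip_force: 30.0
```

Emit:
jog_arm(targets=[[[0,0,0.01,0],[0,0,0.03,0],[0,0,0.06,0],[0,0,0.08,0],[0,0,0.09,0]]])

```text
clock: 19.82
tool_pos: [0.3449, -0.3176, 0.1447]
orientation: [[1.0, -0.0, 0.001], [-0.0, -1.0, -0.001], [0.001, 0.001, -1.0]]
wrist_force: [-0.2, -0.0, -1.4]
finger_gap: 0.0297
grip_force: 30.0
```

Emit:
jog_arm(targets=[[[0,0,0,0],[0,0,0,0],[0,0,0,0],[0,0,0,0],[0,0,0,0]]])

```text
clock: 20.45
tool_pos: [0.3447, -0.3174, 0.1433]
orientation: [[1.0, -0.0, -0.0], [-0.0, -1.0, 0.0], [-0.0, -0.0, -1.0]]
wrist_force: [0.0, -0.2, -2.6]
finger_gap: 0.0302
grip_force: 30.0
```

```bash
python3 - <<'E'
from h import *
s=env.camera("side");t=env.camera("top")
for k in(s,t):
    m=cv2.inRange(cv2.cvtColor(k["color"],cv2.COLOR_RGB2HSV),(20,120,100),(33,255,255))
    n,l,st,ce=cv2.connectedComponentsWithStats(m);i=1+st[1:,4].argmax();print(ce[i],st[i])
cv2.imwrite("pics/m5.png",cv2.resize(s["color"][200:350,230:430,::-1],(800,600),interpolation=cv2.INTER_CUBIC))
E
```

```text
[286.06883365 286.43977055] [272 273  31  29 523]
[439.96531792 267.68208092] [434 260  14  18 173]
```

View pics/m5.png

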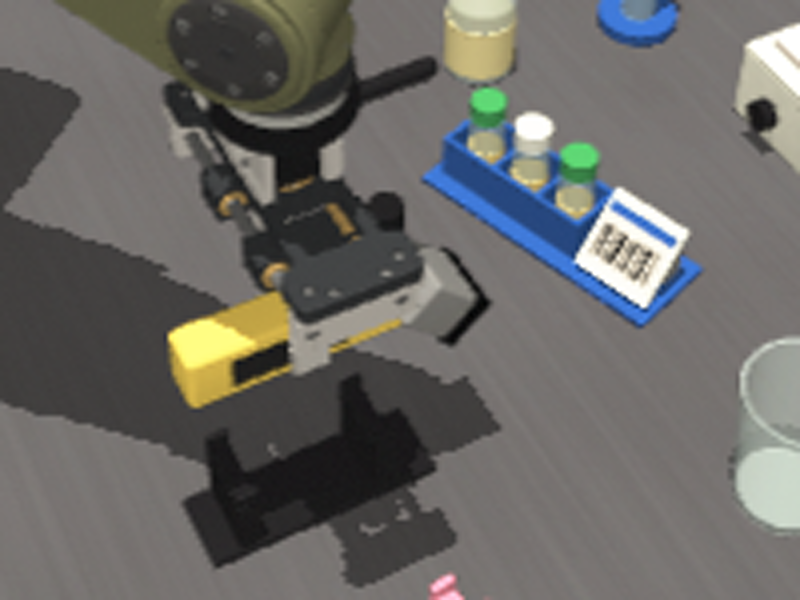

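The scanner is held level and the empty rest is visible at about (310,470). Next I aim at the carrier label and hold.

Emit:
jog_arm(targets=[[[0.02,-0.001,0,4],[0.05,-0.002,-0.005,10],[0.08,-0.004,-0.012,15],[0.105,-0.005,-0.02,18],[0.112,-0.0055,-0.024,19]]])

```text
clock: 21.18
tool_pos: [0.4574, -0.3227, 0.1187]
orientation: [[0.945, 0.327, -0.001], [0.327, -0.945, 0.001], [-0.0, -0.001, -1.0]]
wrist_force: [-0.3, -0.4, -1.7]
finger_gap: 0.0301
grip_force: 30.0
```

Emit:
jog_arm(targets=[[[0,0,0,0],[0,0,0,0],[0,0,0,0],[0,0,0,0],[0,0,0,0]]])

```text
clock: 21.8
tool_pos: [0.4566, -0.323, 0.1196]
orientation: [[0.946, 0.325, 0.0], [0.325, -0.946, -0.0], [0.0, 0.0, -1.0]]
wrist_force: [-0.3, -0.3, -1.6]
finger_gap: 0.0296
grip_force: 30.0
```

```bash
cat > chk.py <<'E'
from h import *
import sys
from scipy.spatial.transform import Rotation as Ro
C=np.array(eval(sys.argv[1]));yl=np.radians(float(sys.argv[2]))
s=env.read_state();R=s["orientation"];p=s["tool_pos"]
x=R[:,0];y=-R[:,1];z=-R[:,2]
O=p+.0122*x-.0034*z
b=O+.0945*x-.0145*z;bz=(x-z)/2**.5;bx=np.cross(y,bz);d=C-b
n=np.array([-np.cos(yl),-np.sin(yl),1])/2**.5
print("ahead",d@bz,"x",d@bx,"y",d@y,"ang",np.arccos(-bz@n),"dq",np.abs(s["dq"]).max(),"O",O,s["joints"])
for k in("side","top"):
    c=env.camera(k);print(k,"btn pred" ,w2px(c,O+.034*x+.04*z))
    h=cv2.cvtColor(c["color"],cv2.COLOR_RGB2HSV);m=cv2.inRange(h,(0,150,90),(8,255,255))|cv2.inRange(h,(174,150,90),(180,255,255))
    n_,l,st,ce=cv2.connectedComponentsWithStats(m);print([(ce[i].round(1),st[i,4]) for i in range(1,n_) if st[i,4]>3][:6])
E
python3 chk.py "[.621,-.2665,.034]" 19
```

```text
ahead 0.09535387648546988 x 0.0004376087189500331 y 3.745946430408714e-05 ang 0.0005254065017347794 dq 0.14082387765776477 O [ 0.46815838 -0.31906211  0.11621278] [-3.90287864e+01  2.31531161e+01  9.10822336e+01  2.99838661e-04
  6.57503476e+01  3.20002199e+01]
side btn pred [360.68451253 255.41973025]
[]
top btn pred [434.73857553 227.55581414]
[(array([435.2, 227. ]), np.int32(10))]
```

The aim is right: 95 mm ahead, offsets under 1 mm, and the button is seen at the predicted pixel. I'll hold, then go to the bottle label.

Emit:
jog_arm(targets=[[[0,0,0,0],[0,0,0,0],[0,0,0,0],[0,0,0,0],[0,0,0,0]]])

```text
clock: 22.52
tool_pos: [0.4567, -0.3229, 0.1194]
orientation: [[0.946, 0.325, -0.0], [0.325, -0.946, 0.0], [0.0, -0.0, -1.0]]
wrist_force: [-0.2, -0.0, -2.1]
finger_gap: 0.0298
grip_force: 30.0
```

Emit:
jog_arm(targets=[[[0,0,0,0],[0,0,0,0],[0,0,0,0],[0,0,0,0],[0,0,0,0]]])

```text
clock: 23.15
tool_pos: [0.4567, -0.323, 0.1195]
orientation: [[0.946, 0.325, 0.0], [0.325, -0.946, 0.0], [0.0, -0.0, -1.0]]
wrist_force: [0.4, 0.2, -1.3]
finger_gap: 0.0296
grip_force: 30.0
```

Emit:
jog_arm(targets=[[[0,0,0.02,0],[0,0,0.05,0],[0,0,0.08,0],[0,0,0.1,0],[0,0,0.11,0]]])

```text
clock: 23.78
tool_pos: [0.4569, -0.3231, 0.2305]
orientation: [[0.946, 0.325, 0.001], [0.325, -0.946, -0.001], [0.001, 0.001, -1.0]]
wrist_force: [-0.2, -1.0, -1.7]
finger_gap: 0.0298
grip_force: 30.0
```

Emit:
jog_arm(targets=[[[0,0.02,0,-1],[0,0.05,0,-3],[-0.003,0.09,0,-5],[-0.005,0.13,0,-7],[-0.006,0.17,0,-9]]])

```text
clock: 24.4
tool_pos: [0.4503, -0.1517, 0.2289]
orientation: [[0.985, 0.172, -0.001], [0.172, -0.985, 0.0], [-0.001, -0.0, -1.0]]
wrist_force: [0.5, -1.0, -2.3]
finger_gap: 0.03
grip_force: 30.0
```

Emit:
jog_arm(targets=[[[-0.001,0.04,0,-2],[-0.002,0.08,0,-4],[-0.003,0.12,0,-6],[-0.004,0.16,0,-8],[-0.006,0.2,0,-10]]])

```text
clock: 25.02
tool_pos: [0.4444, 0.0483, 0.229]
orientation: [[1.0, -0.002, -0.001], [-0.002, -1.0, 0.0], [-0.001, -0.0, -1.0]]
wrist_force: [0.3, -0.3, -1.3]
finger_gap: 0.0295
grip_force: 30.0
```

Emit:
jog_arm(targets=[[[-0.001,0.04,0,-2],[-0.002,0.08,0,-4],[-0.004,0.12,0,-5],[-0.005,0.15,0,-6],[-0.0055,0.164,0,-6.3]]])

```text
clock: 25.65
tool_pos: [0.4389, 0.2121, 0.2289]
orientation: [[0.994, -0.109, -0.001], [-0.109, -0.994, -0.0], [-0.001, 0.0, -1.0]]
wrist_force: [0.8, -0.2, -2.2]
finger_gap: 0.0299
grip_force: 30.0
```

Emit:
jog_arm(targets=[[[0,0,-0.02,0],[0,0,-0.05,0],[0,0,-0.08,0],[0,0,-0.1,0],[0,0,-0.11,0]]])

```text
clock: 26.28
tool_pos: [0.4389, 0.2104, 0.1184]
orientation: [[0.994, -0.11, -0.001], [-0.11, -0.994, -0.001], [-0.001, 0.001, -1.0]]
wrist_force: [-0.3, 0.3, -1.3]
finger_gap: 0.03
grip_force: 30.0
```

Emit:
jog_arm(targets=[[[0,0,0,0],[0,0,0,0],[0,0,0,0],[0,0,0,0],[0,0,0,0]]])

```text
clock: 26.9
tool_pos: [0.4393, 0.2111, 0.1196]
orientation: [[0.994, -0.11, 0.0], [-0.11, -0.994, 0.0], [0.0, -0.0, -1.0]]
wrist_force: [0.9, -0.4, -1.9]
finger_gap: 0.0299
grip_force: 30.0
```

```bash
python3 chk.py "[.612,.192,.033]" -6.3
```

```text
ahead 0.09603860711979077 x 0.0011763340740639815 y 4.488104186235636e-06 ang 0.0002560590984312939 dq 0.13017037995899639 O [0.45138003 0.20975523 0.11620137] [2.13604083e+01 1.45984889e+01 1.02683607e+02 1.24053956e-03
 6.27013229e+01 1.17673873e+02]
side btn pred [272.91366502 149.54426723]
[(array([272.5, 149.5]), np.int32(8))]
top btn pred [240.01245091 230.1505053 ]
[]
```

Aim confirmed again. I'll hold, then return the scanner.

Emit:
jog_arm(targets=[[[0,0,0,0],[0,0,0,0],[0,0,0,0],[0,0,0,0],[0,0,0,0]]])

```text
clock: 27.62
tool_pos: [0.4392, 0.211, 0.1195]
orientation: [[0.994, -0.11, 0.0], [-0.11, -0.994, -0.0], [0.0, -0.0, -1.0]]
wrist_force: [0.2, -0.1, -1.7]
finger_gap: 0.0301
grip_force: 30.0
```

Emit:
jog_arm(targets=[[[0,0,0,0],[0,0,0,0],[0,0,0,0],[0,0,0,0],[0,0,0,0]]])

```text
clock: 28.25
tool_pos: [0.4392, 0.2111, 0.1194]
orientation: [[0.994, -0.11, 0.0], [-0.11, -0.994, 0.0], [0.0, -0.0, -1.0]]
wrist_force: [0.2, -0.3, -2.1]
finger_gap: 0.0297
grip_force: 30.0
```

Emit:
jog_arm(targets=[[[0,0,0.02,0],[0,0,0.05,0],[0,0,0.08,0],[0,0,0.1,0],[0,0,0.11,0]]])

```text
clock: 28.88
tool_pos: [0.4394, 0.2111, 0.2303]
orientation: [[0.994, -0.11, 0.001], [-0.11, -0.994, 0.0], [0.001, -0.001, -1.0]]
wrist_force: [-0.5, -0.2, -2.6]
finger_gap: 0.03
grip_force: 30.0
```

Emit:
jog_arm(targets=[[[0,-0.02,0,0],[-0.005,-0.05,0,1],[-0.01,-0.09,0,1],[-0.02,-0.13,0,2],[-0.03,-0.17,0,2]]])

```text
clock: 29.5
tool_pos: [0.4086, 0.0399, 0.2289]
orientation: [[0.997, -0.075, -0.001], [-0.075, -0.997, -0.0], [-0.001, 0.0, -1.0]]
wrist_force: [1.3, 0.0, -2.0]
finger_gap: 0.0299
grip_force: 30.0
```

Emit:
jog_arm(targets=[[[-0.006,-0.04,0,0.5],[-0.012,-0.08,0,1],[-0.018,-0.12,0,1.5],[-0.024,-0.16,0,2],[-0.03,-0.2,0,2.3]]])

```text
clock: 30.12
tool_pos: [0.3787, -0.1602, 0.229]
orientation: [[0.999, -0.035, -0.0], [-0.035, -0.999, 0.0], [-0.001, -0.0, -1.0]]
wrist_force: [0.3, -0.9, -1.8]
finger_gap: 0.0297
grip_force: 30.0
```

Emit:
jog_arm(targets=[[[-0.008,-0.04,0,0.5],[-0.017,-0.08,0,1],[-0.026,-0.12,0,1.5],[-0.032,-0.147,0,2],[-0.0345,-0.1585,0,2]]])

```text
clock: 30.75
tool_pos: [0.3442, -0.3183, 0.2288]
orientation: [[1.0, -0.002, -0.001], [-0.002, -1.0, 0.001], [-0.001, -0.001, -1.0]]
wrist_force: [0.6, 0.6, -3.1]
finger_gap: 0.0298
grip_force: 30.0
```

Emit:
jog_arm(targets=[[[0,0,-0.02,0],[0,0,-0.06,0],[0,0,-0.1,0],[0,0,-0.12,0],[0,0,-0.13,0]]])

```text
clock: 31.38
tool_pos: [0.3447, -0.3166, 0.0984]
orientation: [[1.0, 0.0, -0.001], [0.0, -1.0, 0.001], [-0.001, -0.001, -1.0]]
wrist_force: [0.5, 0.2, -2.6]
finger_gap: 0.0298
grip_force: 30.0
```

Emit:
jog_arm(targets=[[[0,0,0,0],[0,0,0,0],[0,0,0,0],[0,0,0,0],[0,0,0,0]]])

```text
clock: 32.0
tool_pos: [0.3447, -0.3175, 0.0996]
orientation: [[1.0, -0.0, 0.0], [-0.0, -1.0, -0.0], [0.0, 0.0, -1.0]]
wrist_force: [0.5, 0.0, -1.4]
finger_gap: 0.0299
grip_force: 30.0
```

Emit:
jog_arm(targets=[[[0,0,-0.012,0],[0,0,-0.024,0],[0,0,-0.034,0],[0,0,-0.042,0],[0,0,-0.0455,0]]])

```text
clock: 32.62
tool_pos: [0.3446, -0.3173, 0.0537]
orientation: [[1.0, -0.0, -0.001], [-0.0, -1.0, 0.001], [-0.001, -0.001, -1.0]]
wrist_force: [-12.2, 14.4, 42.2]
finger_gap: 0.0301
grip_force: 30.0
```

Emit:
jog_arm(targets=[[[0,0,0,0],[0,0,0,0],[0,0,0,0],[0,0,0,0],[0,0,0,0]]])

```text
clock: 33.25
tool_pos: [0.3447, -0.3175, 0.054]
orientation: [[1.0, -0.0, 0.0], [-0.0, -1.0, -0.0], [0.0, 0.0, -1.0]]
wrist_force: [-0.3, -0.1, -1.6]
finger_gap: 0.0299
grip_force: 30.0
```

Emit:
jog_arm(targets=[[[0,0,0,0],[0,0,0,0],[0,0,0,0],[0,0,0,0],[0,0,0,0]]], gripper=0.07)

```text
clock: 33.88
tool_pos: [0.3447, -0.3175, 0.054]
orientation: [[1.0, -0.0, 0.0], [-0.0, -1.0, -0.0], [0.0, 0.0, -1.0]]
wrist_force: [-0.4, -0.4, -0.1]
finger_gap: 0.0699
grip_force: 0.0
```

Emit:
jog_arm(targets=[[[0,0,0.02,0],[0,0,0.05,0],[0,0,0.09,0],[0,0,0.13,0],[0,0,0.16,0]]])

```text
clock: 34.5
tool_pos: [0.3448, -0.3175, 0.2157]
orientation: [[1.0, -0.0, 0.001], [-0.0, -1.0, -0.001], [0.001, 0.001, -1.0]]
wrist_force: [-0.2, 0.2, 0.2]
finger_gap: 0.0701
grip_force: 0.0
```

Emit:
jog_arm(targets=[[[-0.02,-0.03,0,0],[-0.05,-0.07,0,0],[-0.08,-0.11,0,0],[-0.11,-0.15,0,0],[-0.13,-0.18,0,0]]])

```text
clock: 35.12
tool_pos: [0.2132, -0.4988, 0.2139]
orientation: [[1.0, -0.001, -0.0], [-0.001, -1.0, 0.0], [-0.0, -0.0, -1.0]]
wrist_force: [0.0, 0.3, 0.3]
finger_gap: 0.0698
grip_force: 0.0
```

```bash
python3 - <<'E'
from h import *
for k in("top","side"):
    a=np.load(k+"0.npz");c=env.camera(k)
    for n,lo,hi in(("green",(45,100,50),(80,255,255)),("yellow",(22,150,120),(32,255,255)),("yellow2",(18,100,100),(34,255,255)),("red",(0,150,90),(8,255,255))):
        for w,im in(("old",a["color"]),("new",c["color"])):
            m=cv2.inRange(cv2.cvtColor(im,cv2.COLOR_RGB2HSV),lo,hi);m[:, :220]=0
            N,l,st,ce=cv2.connectedComponentsWithStats(m);print(k,n,w,[(ce[i].round(1).tolist(),st[i].tolist()) for i in range(1,N) if st[i,4]>8 and st[i,1]>130][:5])
    if k=="top":
        d=np.abs(a["color"].astype(int)-c["color"]).max(2)[60:300,60:520]
E
```

```text
top green old [([360.9, 237.9], [357, 234, 9, 9, 58]), ([265.1, 244.3], [261, 240, 9, 9, 63])]
top green new [([393.5, 189.7], [389, 186, 10, 9, 63]), ([367.0, 199.0], [363, 195, 9, 9, 61])]
top yellow old [([427.3, 283.9], [426, 260, 3, 49, 102])]
top yellow new [([426.8, 283.1], [426, 260, 3, 49, 71]), ([436.6, 302.8], [434, 296, 4, 13, 15])]
top yellow2 old [([575.0, 179.8], [574, 178, 4, 6, 13]), ([580.2, 243.3], [575, 234, 16, 15, 106]), ([432.2, 285.0], [426, 259, 13, 52, 618])]
top yellow2 new [([575.6, 179.5], [574, 177, 6, 7, 16]), ([580.5, 243.4], [575, 234, 17, 15, 110]), ([432.0, 284.8], [425, 259, 14, 52, 636])]
top red old [([432.5, 267.6], [431, 266, 4, 4, 11])]
top red new [([432.5, 267.6], [431, 266, 4, 4, 11])]
side green old [([235.1, 178.8], [221, 172, 28, 15, 283]), ([270.3, 185.4], [267, 182, 8, 8, 53]), ([314.2, 236.7], [310, 232, 9, 10, 73])]
side green new [([244.6, 174.2], [241, 172, 7, 6, 29]), ([351.6, 226.4], [348, 222, 9, 10, 73]), ([374.2, 240.3], [370, 236, 9, 10, 78])]
side yellow old [([306.3, 309.5], [280, 295, 53, 30, 306])]
side yellow new [([315.8, 305.2], [291, 295, 42, 26, 205])]
side yellow2 old [([271.6, 198.8], [268, 196, 8, 6, 40]), ([520.7, 281.0], [471, 244, 103, 75, 2071]), ([314.1, 251.4], [310, 248, 9, 7, 48]), ([305.0, 304.0], [280, 286, 53, 40, 859]), ([226.6, 336.8], [224, 334, 8, 8, 22])]
side yellow2 new [([522.7, 283.0], [471, 244, 103, 80, 2494]), ([311.6, 301.1], [289, 286, 44, 35, 645]), ([247.8, 314.9], [247, 313, 3, 5, 11]), ([274.6, 321.5], [270, 319, 10, 5, 17]), ([290.9, 334.9], [286, 328, 10, 15, 58])]
side red old [([321.5, 292.7], [319, 290, 6, 6, 25])]
side red new [([321.4, 292.7], [319, 290, 6, 6, 24])]
```

The scanner's button is back at its starting pixel in both views, and both vials are seated. Handing in.

```bash
python3 -c "
from plant import env
print(env.close_job())"
```

```text
the job is handed in; nothing more can be done
None
```

The job is handed in with no verdict returned: both green-capped vials are in the end pockets, each label was scanned from about 95 mm for over 1 s, and the scanner is back in its rest nose-forward, at about 35 s of the 72 s allowed.

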